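# Nest the empty parts boxes and shut them away

## Task

Clear the desk for recording: one at a time and largest first, nest the three empty parts boxes, blue into the grey storage box, yellow into the blue, green into the yellow, each fully down on the floor of the one around it, then put the grey lid squarely on the storage box so that it sits down over the rim. Lower the boxes and the lid into place (only the last couple of centimetres may be a drop), and leave the battery tray and everything else on the desk where it is.

Things in the scene. Friction and masses are not known exactly. Their poses are not given: they have to be found in the camera images.
- storage_box_centre (a point): the storage box: grey plastic, open-topped, loose on the desk, biggest of the nesting set; outside 122 long x 88 wide x 62 mm high, walls and floor 3 mm (inside 116 x 82), 0.45 kg. This point is the centre of the box, half-way up (31 mm above its underside, 31 mm below its rim); x along the length, y across the width, z up
- large_box_centre (a point): the largest of the three graded empty boxes: open-topped, plain blue plastic, paper label on each short end; outside 102 long x 68 wide x 55 mm high, walls and floor 2.5 mm. This point is the centre of the box, half-way up (27.5 mm above its underside); x along the length, y across the width, z up. Can be held across its width
- medium_box_centre (a point): the middle of the three graded empty boxes: open-topped, plain yellow plastic, paper label on each short end; outside 87 long x 53 wide x 52 mm high, walls and floor 2.5 mm. This point is the centre of the box, half-way up (26 mm above its underside); x along the length, y across the width, z up. Can be held across its width
- small_box_centre (a point): the smallest of the three graded empty boxes: open-topped, plain green plastic, paper label on each short end; outside 72 long x 38 wide x 49 mm high, walls and floor 2.5 mm. This point is the centre of the box, half-way up (24.5 mm above its underside); x along the length, y across the width, z up. Can be held across its width
- lid_grip (a point): lid of the storage box: grey plate 136 x 102 x 4 mm, under it a 10 mm deep skirt (inside 130 x 96) that goes outside the box's rim; on top a black handle bar 80 x 14 x 14 mm along the length, 12 mm gap under it. This point: centre of the bar, 33 mm above the skirt's lower edge, 23 above the plate's underside; x along the length, z up. Starts skirt down on the desk; when shut this point is 85 mm above the desk
- battery_tray: white open tray 100 x 74 x 30 mm with four AA batteries lying in it; still in use, stays where it is. Origin: centre of its underside
- nine_volt: block battery, black with a copper-coloured end, lying flat, 48 x 26 x 17 mm; stays where it is. Origin: underside, near the centre
- marker: white marker pen with a red cap, lying, 135 mm long, 17 mm thick; stays where it is. Origin: underside at mid-length
- notebook: red spiral notebook, closed, 150 x 107 x 10 mm; stays where it is. Origin: centre of its underside
- mug: blue ceramic mug, 80 mm across, 92 mm high, handle to its +y; stays where it is. Origin: centre of its underside

How it is judged (in metres and radians):
On the way, in this order (a step that is already met when the one before it is completed fails the run):
1. the blue box sits on the floor of the grey storage box (z of large_box_centre in the frame of storage_box_centre between -0.0045 and 0.0035 m and horizontal distance between large_box_centre and storage_box_centre below 0.013 m and angle between large_box_centre's own z axis and vertical below 0.08 rad), for 0.2 s.
2. the yellow box sits on the floor of the blue one, inside the storage box (all of step 1 and z of medium_box_centre in the frame of large_box_centre between -0.003 and 0.005 m and horizontal distance between medium_box_centre and large_box_centre below 0.013 m and angle between medium_box_centre's own z axis and vertical below 0.08 rad), for 0.2 s.
3. the green box sits on the floor of the yellow one, the whole nest in the storage box (all of step 2 and z of small_box_centre in the frame of medium_box_centre between -0.003 and 0.005 m and horizontal distance between small_box_centre and medium_box_centre below 0.013 m and angle between small_box_centre's own z axis and vertical below 0.08 rad), for 0.2 s.
At the end, for the whole second after the job is handed in: The storage box stands level on the desk; blue in it, yellow in blue, green in yellow, each within 4 mm of the floor under it, 13 mm of centre and 0.08 rad of upright; the lid within 4 mm of its seated height, 9 mm of centre, 0.1 rad of the box's length and 0.05 rad of level (all of step 3 and z of lid_grip in the frame of storage_box_centre between 0.05 and 0.058 m and horizontal distance between lid_grip and storage_box_centre below 0.009 m and angle between the x axis of lid_grip and the x axis of storage_box_centre, either way round below 0.1 rad and angle between each of lid_grip, storage_box_centre's own z axis and vertical below 0.05 rad and height (world z) of storage_box_centre between 0.026 and 0.036 m); the robot touches nothing.
It fails at once if the battery tray, block battery (by 20 mm) or mug (by 30 mm) is pushed away (distance of any of battery_tray, nine_volt from where it was at the start of the episode above 0.02 m or distance of mug from where it was at the start of the episode above 0.03 m).
It fails at once if the marker or notebook is pushed more than 30 mm (distance of any of marker, notebook from where it was at the start of the episode above 0.03 m).
It fails at once if a box or the lid is let fall from more than about 4 cm ((linear speed of large_box above 0.9 m/s and contact force between large_box and the arm below 0.05 N and contact force between large_box and the fingers below 0.05 N) or (linear speed of medium_box above 0.9 m/s and contact force between medium_box and the arm below 0.05 N and contact force between medium_box and the fingers below 0.05 N) or (linear speed of small_box above 0.9 m/s and contact force between small_box and the arm below 0.05 N and contact force between small_box and the fingers below 0.05 N) or (linear speed of lid above 0.9 m/s and contact force between lid and the arm below 0.05 N and contact force between lid and the fingers below 0.05 N)).
It also fails if it takes over 72 s, if anything falls off the work surface, if the arm or the gripper's body presses on something with over 40 N, if the wrist force passes 120 N, or if a joint passes its speed limit or range.

## Robot

A 6-joint arm with a two-finger parallel gripper is mounted at the origin on the work surface. World frame = base frame: x ahead of the robot, y to its left, z up, the work surface at z = 0. Lengths are in mm, angles in rad, forces in N, time in s.
With the tool pointing down it reaches from about 400 to 825 mm from the base axis. Payload 7 kg.
Tool frame: the origin (TCP) lies on the mounting face of the last link; the fingertips stand 178 mm ahead of it and the grasp point (between the pads) lies 159 mm ahead of it; z points along the fingers, y is the line along which they close (so a half turn about z gives the same grasp; the last joint's range is limited). The gripper opens to 88 mm and grips with 3 to 60 N. Pads are 19 mm wide; open, the fingers measure 130 mm over their backs; the gripper's body (78 mm by 193 mm) begins 47 mm behind the grasp point.
Start: joints at [-0.862, 0.359, 0.012, 0, -1.224, -0.288], TCP at [275.703, -616.104, 404.661] pointing down, gripper open.
Joint ranges: [-3.07, 3.07], [-1.43, 2.12], [-1.02, 1.25], [-3.03, 1.67], [-3.05, -0], [-3.03, 3.03]. Speed limits (rad/s): [2.39, 2.39, 3.01, 3.14, 3.14, 3.14].

## Interface

Orientations are given as a rotation vector (axis times angle).
In Python, from plant import sense, camera, calibration, sign_off gives the robot as it stands.
- The arm moves only by the shell command python3 -m creep 'ROWS' [FORCE]. ROWS is JSON, a list of rows, each a list of 3 entries, a list of its own where there are three numbers: the shift along the tool's x, y, z as a fraction of full scale, then the turn, a rotation vector about the tool's x, y, z as a fraction of full scale, then the gripper's target within -1 to 1 (fully open at 1, half-way at 0, shut at -1). A call has 1 to 10 rows; each row shifts and turns the commanded pose from where the row before left it, along the tool's axes as they then stand; what a row does not reach is not made up. Full scale, the value 1, is 0.06 m for a shift and 10 degrees for a turn. A row lasts 1/8 s, in which the tool goes at most 62.5 mm and 10.7 degrees, less where a joint would pass 70% of its speed; a pose out of reach is approached as far as the arm can. A call with a number of a shift or a turn outside -1 to 1 is refused whole. A call with a gripper value outside its range is refused whole. The fingers move at their own pace and stop on an object; FORCE is the grip in N (left out, the last holds). Time passes only in rows, so rows that do not move let the fingers close. It gives the time, the measured TCP pose, the force, the opening and the grip force at its end, in the units of the state.
- sense(): the state, without advancing time (a new reading comes with each control period).
- camera(name): name is "side" or "top"; returns the picture (384x512x3 uint8, red, green, blue); there is no depth.
- calibration(name): a dict with "vertical_fov" (degrees; the focal length in pixels is half the picture's height over the tangent of half this angle, whatever the lens; pixels are square), "cx", "cy" (the principal point, pixels), "extrinsics" (4x4, takes a point from camera to world coordinates). Camera axes: x right, y down, z forward; pixel columns grow to the right and rows downward; lengths in mm; the calibration is good to about 2 mm. A picture is of the moment at which its call begins. calibration takes no time and is no camera call.
- sign_off(): hands the job in; it is judged then, once.
The state is a dict: "t": time; "joint_positions": joint angles; "qvel": joint speeds; "tau": joint torques, N m; "position": TCP position; "tool_rot": TCP orientation; "force": force on the tool from outside, world axes, zero at the start; "moment": the same for the moment, N m; "width": finger opening in mm; "grasp_force": force on a finger pad.
Only numpy, scipy, OpenCV 4.12 (cv2) and the standard library are available. Lean on these libraries where they do the work, as an engineer would, in place of code of your own. Each camera call takes 0.05 s, during which the arm holds its last target. There are 200 camera calls.

## Working session

There is one attempt and no reset: what is moved stays moved. The work goes in short steps, Python scripts to look and compute and a shell command to move; the robot and the scene stay as the last step left them, time stands still between calls to the robot, and variables do not carry over. Pictures are saved under pics/ and viewed, at most 10 in all, crops included, and the job is handed in when it is done.

```bash
mkdir -p pics; ls
python3 - <<'E'
from plant import *
import cv2,numpy as np
for n in("top","side"):
    im=camera(n);cv2.imwrite(f"pics/{n}0.png",im[:,:,::-1]);c=calibration(n);print(n,c['vertical_fov'],c['cx'],c['cy']);print(np.round(c['extrinsics'],3))
print(sense())
E
```

```text
pics
top 56.185237377443514 260.7862244181971 198.7017067241284
[[-0.000000e+00 -9.960000e-01  8.600000e-02  4.342990e+02]
 [-1.000000e+00  1.000000e-03  5.000000e-03 -1.482800e+01]
 [-5.000000e-03 -8.600000e-02 -9.960000e-01  1.045389e+03]
 [ 0.000000e+00  0.000000e+00  0.000000e+00  1.000000e+00]]
side 48.273978202849975 261.49659971589483 185.43068930133254
[[-7.120000e-01 -4.790000e-01  5.140000e-01 -1.973280e+02]
 [-7.020000e-01  5.060000e-01 -5.010000e-01  7.196000e+02]
 [-2.000000e-02 -7.170000e-01 -6.960000e-01  1.056962e+03]
 [ 0.000000e+00  0.000000e+00  0.000000e+00  1.000000e+00]]
{'t': 0.1, 'joint_positions': array([-8.61934340e-01,  3.59278769e-01,  1.11418568e-02, -2.77571327e-04,
       -1.22411301e+00, -2.88104626e-01]), 'qvel': array([ 0.00024223, -0.0029066 ,  0.0019073 ,  0.00142414, -0.00150607,
       -0.00062648]), 'tau': array([-7.78753019e-05, -5.84162915e+01,  2.93749648e+01,  7.01540440e+00,
        1.02045995e-02, -5.83468932e-05]), 'position': array([ 275.62264479, -615.96329162,  403.84161938]), 'tool_rot': array([ 6.55816995e-01, -3.07190130e+00, -2.20111941e-03]), 'force': array([ 0.48873084, -0.50356107,  0.34732063]), 'moment': array([ 0.04380506,  0.02843958, -0.00187672]), 'grasp_force': 0.0, 'width': 87.57983509085518}
```

View pics/top0.png

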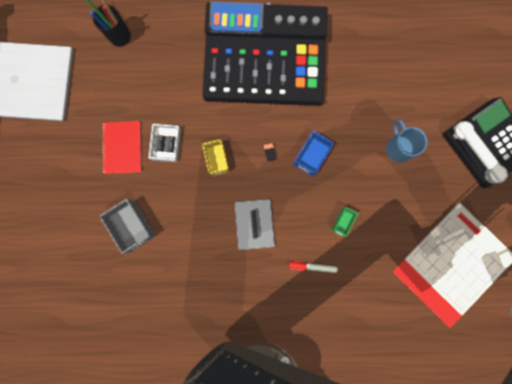

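View pics/side0.png

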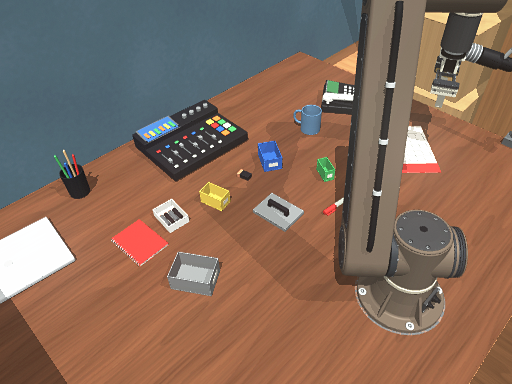

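The top view shows the storage box at (126,225), lid (255,224), blue (315,153), yellow (216,157), green (346,221), tray (165,143), 9V (270,152), mug (405,142) and marker (313,267). In the side view they are at storage (194,273), lid (278,210), blue (270,155), yellow (214,196) and green (326,169).

```bash
cat > h.py <<'E'
import numpy as np,cv2
from plant import *
from scipy.spatial.transform import Rotation as R
def ray(n,uv,z):
    c=calibration(n);f=192/np.tan(np.radians(c['vertical_fov']/2));E=c['extrinsics']
    uv=np.atleast_2d(uv);d=np.c_[(uv[:,0]-c['cx'])/f,(uv[:,1]-c['cy'])/f,np.ones(len(uv))]@E[:3,:3].T
    return (E[:3,3]+d*((z-E[2,3])/d[:,2])[:,None])[:,:2]
def hull(im,seed,fn=None):
    a=im.astype(float);m=(a[...,1]>0.78*a[...,0]) if fn is None else fn(a)
    m=m.astype(np.uint8);n,l,s,c=cv2.connectedComponentsWithStats(m,connectivity=4)
    k=max((i for i in range(1,n) if s[i,4]>40),key=lambda i:-np.hypot(*(c[i]-seed))+0.02*min(s[i,4],500))
    ct=max(cv2.findContours((l==k).astype(np.uint8),cv2.RETR_EXTERNAL,cv2.CHAIN_APPROX_NONE)[0],key=cv2.contourArea)
    return cv2.convexHull(ct)[:,0].astype(float)
def cen(h):
    M=cv2.moments(h.astype(np.float32));return np.array([M['m10'],M['m01']])/M['m00']
def meas(n,im,seed,zmid,ztop,fn=None):
    h=hull(im,seed,fn);p=ray(n,cen(h),zmid)[0]
    w=ray(n,h,ztop).astype(np.float32);r=cv2.minAreaRect(w);b=cv2.boxPoints(r)
    e=[b[1]-b[0],b[2]-b[1]];e=max(e,key=np.linalg.norm)
    yaw=np.degrees(np.arctan2(e[1],e[0]))
    return p,(yaw+90)%180-90,np.round(sorted(r[1]),1)
def tool():
    s=sense();return s['position'],R.from_rotvec(s['tool_rot']).as_matrix(),s
def go(x,y,z=None,yaw=None):
    """print shift/turn for grasp point to (x,y,z), tool x axis along box length at yaw deg (mod 180)"""
    p,M,s=tool();g=p+159*M[:,2]
    z=g[2] if z is None else z
    d=np.array([x,y,z])-g
    cur=np.degrees(np.arctan2(M[1,0],M[0,0]))
    print('grasp pt',g.round(1),'tool x yaw',cur.round(1),'tilt',np.degrees(np.arccos(-M[2,2])).round(2))
    print('shift world',d.round(1),'tool units(now)',(M.T@d/60).round(3))
    if yaw is not None:
        t=-((yaw-cur+90)%180-90);print('turn about tool z units',round(t/10,3))
        Mn=M@R.from_euler('z',t,degrees=True).as_matrix();print('tool units after turn',(Mn.T@d/60).round(3), 'j6',s['joint_positions'][5].round(2))
E
python3 - <<'E'
from h import *
it,is_=camera('top'),camera('side')
L={'storage':((126,225),(194,273),31,62),'blue':((315,153),(270,155),27.5,55),'yellow':((216,157),(214,196),26,52),'green':((346,221),(326,169),24.5,49),'lid':((255,224),(278,210),7,14)}
for k,(a,b,zm,zt) in L.items():
    for n,im,s in(('top',it,a),('side',is_,b)):
        p,y,r=meas(n,im,s,zm,zt);print(k,n,p.round(1),round(y,1),r)
go(0,0,200)
E
python3 - <<'E'
import cv2
a=cv2.imread('pics/top0.png')[100:280,90:380];cv2.imwrite('pics/crop0.png',cv2.resize(a,None,fx=2.7,fy=2.7,interpolation=cv2.INTER_CUBIC))
E
```

```text
storage top [446.7 368.1] 32.6 [106.7 132.7]
storage side [447.7 370.3] 32.8 [122.9 138.5]
blue top [ 653.6 -160.1] -31.7 [ 73.9 117.2]
blue side [ 650.3 -154.2] -31.9 [ 82.7 161.6]
yellow top [643.  121.5] 13.4 [61.  99.4]
yellow side [641.9 123.1] 13.4 [ 89.  117.2]
green top [ 458.2 -246.9] -27.4 [50.3 82.3]
green side [ 457.5 -241.2] -27.7 [ 63.5 120. ]
lid top [451.4   9.8] 5.2 [108.1 140.1]
lid side [450.9  14.8] 5.1 [112.  141.7]
grasp pt [ 275.6 -615.9  245.1] tool x yaw -155.9 tilt 0.06
shift world [-275.6  615.9  -45.1] tool units(now) [-0.    11.245  0.763]
```

View pics/crop0.png

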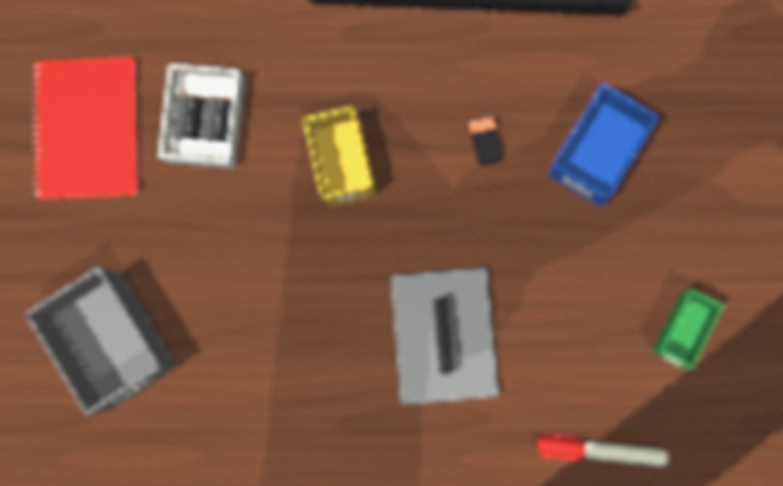

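Crop: the colour masks match the objects, and the box, lid and battery outlines are all clear. The two views agree to a few mm and both give the same yaw. Next: blue.

```bash
python3 -c "
from h import *
go(652.5,-158.5,150,-31.8)"
```

```text
grasp pt [ 275.6 -615.9  245.1] tool x yaw -155.9 tilt 0.06
shift world [376.9 457.4 -95.1] tool units(now) [-8.848  4.391  1.588]
turn about tool z units 5.59
tool units after turn [-1.324  9.789  1.588] j6 -0.29
```

```bash
python3 -m creep '[[[-0.885,0.439,0.15],[0,0,0],1],[[-0.885,0.439,0.15],[0,0,0],1],[[-0.885,0.439,0.15],[0,0,0],1],[[-0.885,0.439,0.15],[0,0,0],1],[[-0.885,0.439,0.15],[0,0,0],1],[[-0.885,0.439,0.15],[0,0,0],1],[[-0.885,0.439,0.15],[0,0,0],1],[[-0.885,0.439,0.15],[0,0,0],1],[[-0.885,0.439,0.15],[0,0,0],1],[[-0.885,0.439,0.15],[0,0,0],1]]' 20
python3 -m creep '[[[0,0,0],[0,0,0.8],1],[[0,0,0],[0,0,0.8],1],[[0,0,0],[0,0,0.8],1],[[0,0,0],[0,0,0.8],1],[[0,0,0],[0,0,0.8],1],[[0,0,0],[0,0,0.8],1],[[0,0,0],[0,0,0.79],1],[[0,0,0],[0,0,0],1],[[0,0,0],[0,0,0],1]]'
python3 -c "
from h import *
go(652.5,-158.5,60,-31.8)
im=camera('top');cv2.imwrite('pics/t1.png',cv2.resize(im[60:300,180:440],None,fx=3,fy=2.5)[:,:,::-1])
im=camera('side');cv2.imwrite('pics/s1.png',cv2.resize(im[60:260,180:380],None,fx=3,fy=3)[:,:,::-1])"
```

```text
t: 1.45
position: [653.8, -157.1, 314.3]
tool_rot: [-0.656, 3.072, -0.0]
force: [0.4, -0.7, 0.1]
width: 87.0
grasp_force: 0.0
t: 2.58
position: [652.8, -158.8, 314.5]
tool_rot: [-0.856, -3.023, 0.0]
force: [0.0, -0.3, 0.4]
width: 87.6
grasp_force: 0.0
grasp pt [ 652.7 -158.8  155.5] tool x yaw 148.4 tilt 0.01
shift world [ -0.2   0.3 -95.5] tool units(now) [0.005 0.002 1.592]
turn about tool z units 0.018
tool units after turn [0.005 0.002 1.592] j6 -2.17
```

View pics/s1.png

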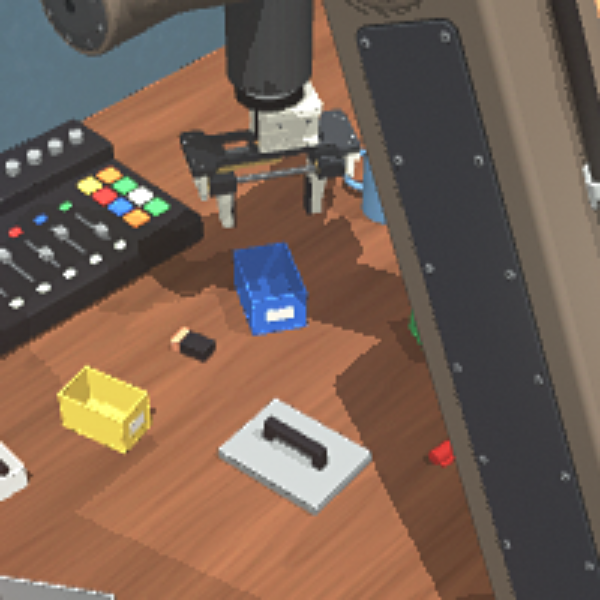

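The side crop shows the gripper over the blue box with the fingers either side of its width. Next I descend and grip.

```bash
python3 -m creep '[[[0,0,0.5],[0,0,0],1],[[0,0,0.5],[0,0,0],1],[[0,0,0.4],[0,0,0],1],[[0,0,0.19],[0,0,0],1],[[0,0,0],[0,0,0],1],[[0,0,0],[0,0,0],-0.2],[[0,0,0],[0,0,0],-0.2],[[0,0,0],[0,0,0],-0.2],[[0,0,0],[0,0,0],-0.2]]' 12
python3 -m creep '[[[0,0,-0.3],[0,0,0],-0.2],[[0,0,-0.5],[0,0,0],-0.2],[[0,0,-0.6],[0,0,0],-0.2],[[0,0,-0.6],[0,0,0],-0.2],[[0,0,0],[0,0,0],-0.2]]'
python3 -c "
from h import *
go(447,368.5,None,32.7)
im=camera('side');cv2.imwrite('pics/s2.png',cv2.resize(im[20:220,180:380],None,fx=3,fy=3)[:,:,::-1])"
```

```text
t: 3.8
position: [653.1, -158.7, 220.3]
tool_rot: [0.86, 3.02, 0.0]
force: [-0.3, 0.9, 5.1]
width: 67.6
grasp_force: 12.0
t: 4.42
position: [653.5, -159.0, 344.1]
tool_rot: [0.858, 3.015, 0.002]
force: [0.0, -0.0, -0.9]
width: 67.9
grasp_force: 12.0
grasp pt [ 654.6 -159.1  185.1] tool x yaw 148.2 tilt 0.38
shift world [-207.6  527.6    0. ] tool units(now) [ 7.57   5.655 -0.028]
turn about tool z units -6.447
tool units after turn [-1.839  9.268 -0.028] j6 -2.18
```

View pics/s2.png

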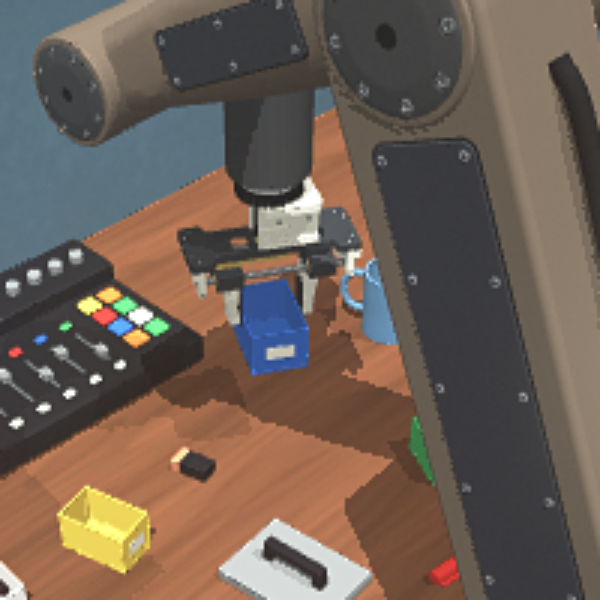

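```bash
python3 -m creep '[[[0.757,0.566,0],[0,0,0],-0.2],[[0.757,0.566,0],[0,0,0],-0.2],[[0.757,0.566,0],[0,0,0],-0.2],[[0.757,0.566,0],[0,0,0],-0.2],[[0.757,0.566,0],[0,0,0],-0.2],[[0.757,0.566,0],[0,0,0],-0.2],[[0.757,0.566,0],[0,0,0],-0.2],[[0.757,0.566,0],[0,0,0],-0.2],[[0.757,0.566,0],[0,0,0],-0.2],[[0.757,0.566,0],[0,0,0],-0.2]]'
python3 -m creep '[[[0,0,0],[0,0,-0.92],-0.2],[[0,0,0],[0,0,-0.92],-0.2],[[0,0,0],[0,0,-0.92],-0.2],[[0,0,0],[0,0,-0.92],-0.2],[[0,0,0],[0,0,-0.92],-0.2],[[0,0,0],[0,0,-0.92],-0.2],[[0,0,0],[0,0,-0.92],-0.2],[[0,0,0],[0,0,0],-0.2],[[0,0,0],[0,0,0],-0.2],[[0,0,0],[0,0,0],-0.2]]'
python3 - <<'E'
from h import *
go(447,368.5,None,32.7)
im=camera('side');it=camera('top')
bl=lambda a:(a[...,2]>1.5*a[...,0])&(a[...,2]>1.3*a[...,1])
p,M,_=tool();zr=p[2]-159*1-5
for n,i in(('side',im),('top',it)):
    m=bl(i.astype(float));ys,xs=np.nonzero(m);print(n,len(xs))
a=cv2.resize(im[140:320,100:290],None,fx=2.6,fy=3);b=cv2.resize(it[130:330,50:220],None,fx=1.76,fy=2.7)
cv2.imwrite('pics/c3.png',np.hstack([a,b])[:,:,::-1]) if a.shape[0]==b.shape[0] else print(a.shape,b.shape)
E
```

```text
t: 5.72
position: [466.7, 353.3, 338.0]
tool_rot: [-0.794, -2.998, -0.023]
force: [0.8, -0.1, -0.2]
width: 67.9
grasp_force: 12.0
t: 6.98
position: [468.2, 351.7, 338.4]
tool_rot: [0.922, -2.977, -0.053]
force: [-0.2, 0.4, -1.0]
width: 67.7
grasp_force: 12.0
grasp pt [462.8 355.7 179.5] tool x yaw -145.5 tilt 2.4
shift world [-15.8  12.8   0. ] tool units(now) [0.097 0.325 0.014]
turn about tool z units 0.175
tool units after turn [0.107 0.322 0.014] j6 -1.91
side 814
top 1798
```

View pics/c3.png

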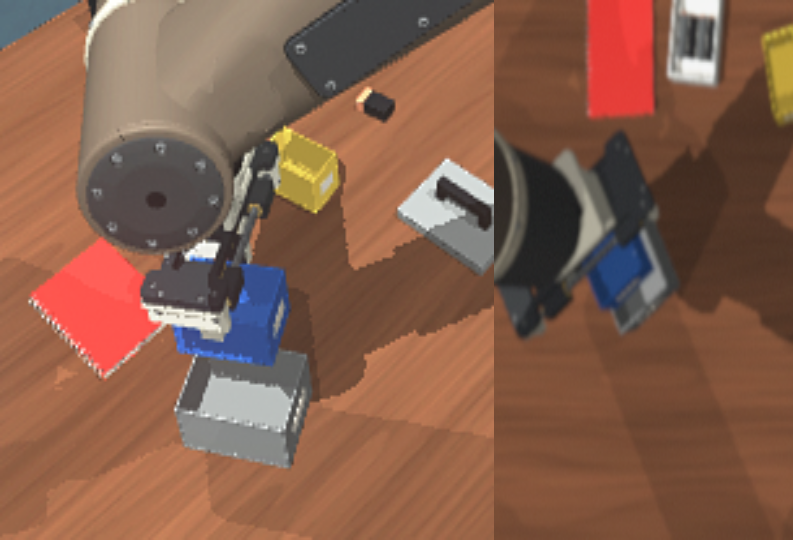

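The crops show blue held over the storage box, roughly level with its outline but about 2 cm off target, with the tool tilted 2.4°. I'll correct the tilt and offset before lowering.

```bash
cat >> h.py <<'E'
def go(x,y,z=None,yaw=0):
    p,M,s=tool();g=p+159*M[:,2];z=g[2] if z is None else z
    cur=np.degrees(np.arctan2(M[1,0],M[0,0]));yd=cur+(yaw-cur+90)%180-90
    c,sn=np.cos(np.radians(yd)),np.sin(np.radians(yd))
    D=np.array([[c,sn,0],[sn,-c,0],[0,0,-1.]])
    d=np.array([x,y,z+159])-p
    print('grasp',g.round(1),'yaw',cur.round(1),'tilt',np.degrees(np.arccos(-M[2,2])).round(2),'j6',s['joint_positions'][5].round(2),'t',s['t'])
    print('shift before turn',(M.T@d/60).round(3),'| turn',(np.degrees(R.from_matrix(M.T@D).as_rotvec())/10).round(3),'| shift after turn',(D.T@d/60).round(3))
E
python3 -c "
from h import *
go(447,368.5,None,32.7)"
```

```text
grasp [462.9 355.8 179.6] yaw -145.5 tilt 2.4 j6 -1.91 t 7.075
shift before turn [0.134 0.429 0.017] | turn [ 0.227 -0.08   0.179] | shift after turn [ 0.147  0.425 -0.002]
```

```bash
python3 -m creep '[[[0,0,0],[0.227,-0.08,0.18],-0.2],[[0.15,0.425,0],[0,0,0],-0.2],[[0,0,0.5],[0,0,0],-0.2],[[0,0,0],[0,0,0],-0.2],[[0,0,0],[0,0,0],-0.2]]'
python3 -c "
from h import *
go(447,368.5,84,32.7)"
```

```text
t: 7.7
position: [447.2, 368.5, 309.3]
tool_rot: [-0.885, 3.014, -0.0]
force: [0.8, 0.3, -0.7]
width: 67.7
grasp_force: 12.0
grasp [447.3 368.5 150.3] yaw -147.3 tilt 0.04 j6 -2.03 t 7.7
shift before turn [0.004 0.002 1.105] | turn [-0.002  0.003  0.004] | shift after turn [0.004 0.002 1.105]
```

```bash
python3 -m creep '[[[0,0,0.3],[0,0,0],-0.2],[[0,0,0.2],[0,0,0],-0.2],[[0,0,0],[0,0,0],-0.2]]'
python3 -m creep '[[[0,0,0.1],[0,0,0],-0.2],[[0,0,0.1],[0,0,0],-0.2],[[0,0,0],[0,0,0],-0.2]]'
python3 -c "
from h import *
go(447,368.5,84,32.7)
im=camera('side');cv2.imwrite('pics/s4.png',cv2.resize(im[180:320,120:270],None,fx=4,fy=4)[:,:,::-1])"
```

```text
t: 8.07
position: [447.0, 368.1, 278.2]
tool_rot: [0.885, -3.014, 0.001]
force: [0.3, 0.3, -1.7]
width: 68.1
grasp_force: 12.0
t: 8.45
position: [446.8, 368.3, 266.1]
tool_rot: [0.886, -3.014, 0.001]
force: [0.3, -0.2, -1.1]
width: 68.3
grasp_force: 12.0
grasp [446.7 368.2 107.1] yaw -147.3 tilt 0.04 j6 -2.03 t 8.45
shift before turn [-0.005  0.002  0.386] | turn [-0.002 -0.003  0.005] | shift after turn [-0.005  0.002  0.386]
```

View pics/s4.png

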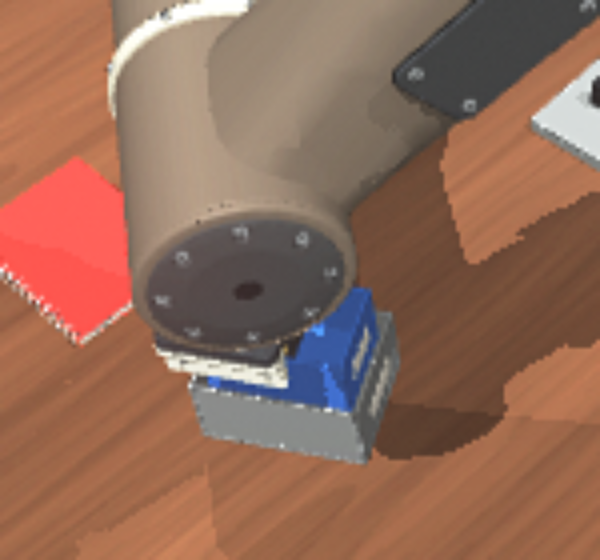

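Blue has entered the storage box with no contact force. I'll lower it the rest of the way and release.

```bash
python3 -m creep '[[[0,0,0.2],[0,0,0],-0.2],[[0,0,0.18],[0,0,0],-0.2],[[0,0,0],[0,0,0],-0.2],[[0,0,0],[0,0,0],-0.2]]'
python3 -m creep '[[[0,0,0],[0,0,0],1],[[0,0,0],[0,0,0],1],[[0,0,0],[0,0,0],1],[[0,0,-0.5],[0,0,0],1],[[0,0,-0.8],[0,0,0],1],[[0,0,-0.8],[0,0,0],1],[[0,0,0],[0,0,0],1]]'
python3 -c "
from h import *
go(643,122.5,185,13.4)"
```

```text
t: 9.0
position: [447.0, 368.5, 243.7]
tool_rot: [-0.886, 3.014, -0.0]
force: [0.1, -0.1, -0.8]
width: 67.9
grasp_force: 12.0
t: 9.88
position: [447.6, 369.1, 374.4]
tool_rot: [-0.885, 3.007, 0.007]
force: [0.3, 0.6, -1.1]
width: 88.1
grasp_force: 0.0
grasp [448.4 370.1 215.4] yaw -147.2 tilt 0.47 j6 -2.03 t 9.875
shift before turn [-0.509 -5.22   0.497] | turn [0.022 0.042 1.938] | shift after turn [-2.216 -4.753  0.506]
```

```bash
python3 -m creep '[[[0,0,0],[0.01,0.02,0.65],1],[[0,0,0],[0.01,0.02,0.65],1],[[0,0,0],[0,0,0.64],1],[[-0.37,-0.792,0.08],[0,0,0],1],[[-0.37,-0.792,0.08],[0,0,0],1],[[-0.37,-0.792,0.08],[0,0,0],1],[[-0.37,-0.792,0.08],[0,0,0],1],[[-0.37,-0.792,0.08],[0,0,0],1],[[-0.37,-0.792,0.1],[0,0,0],1],[[0,0,0],[0,0,0],1]]'
python3 - <<'E'
from h import *
it,im=camera('top'),camera('side')
bl=lambda a:(a[...,2]>1.5*a[...,0])&(a[...,2]>1.3*a[...,1])
for n,i,s,sb in(('top',it,(126,225),(126,225)),('side',im,(194,273),(194,265))):
    print(n,meas(n,i,s,31,62),ray(n,cen(hull(i,sb,bl)),31))
go(643,122.5,56,13.4)
cv2.imwrite('pics/n5.png',np.hstack([cv2.resize(it[190:260,90:165],None,fx=5,fy=5,interpolation=2),cv2.resize(im[235:305,150:235],None,fx=5,fy=5,interpolation=2)])[:,:,::-1])
E
```

```text
t: 11.12
position: [643.4, 118.5, 338.2]
tool_rot: [0.358, -3.113, 0.01]
force: [-0.2, -0.1, -0.3]
width: 87.5
grasp_force: 0.0
top (array([596.22882789, 336.12586647]), np.float32(3.5885696), array([ 938.5, 1047.2])) [[444.29584516 368.62504246]]
side (array([447.70575663, 370.27458139]), np.float32(32.837624), array([122.9, 138.5])) [[460.11979405 361.78880402]]
grasp [641.2 119.8 180.2] yaw -166.7 tilt 0.52 j6 -1.83 t 11.225
shift before turn [-0.036  0.035  2.07 ] | turn [-0.029 -0.043 -0.015] | shift after turn [-0.02   0.024  2.07 ]
```

View pics/n5.png

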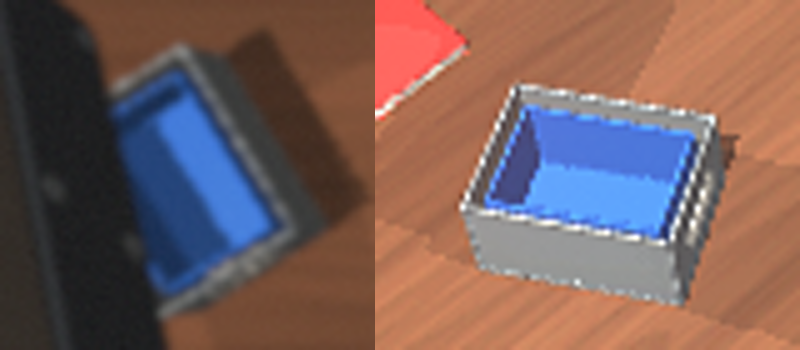

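The crop shows blue level inside the storage box, 4 mm below its rim, sitting slightly towards the right-hand end. I'll compute that offset from the corners.

Run:
```python
from h import *
f=lambda L:np.array([[150+(u-375)/5-.4,235+v/5-.4] for u,v in L])
ax=np.array([np.cos(np.radians(32.7)),np.sin(np.radians(32.7))]);ay=np.array([-ax[1],ax[0]])
for nm,z,L in(('blue',58,[(528,105),(697,132),(667,238),(487,207)]),('stor',62,[(518,86),(719,117),(671,243),(461,208)])):
    w=ray('side',f(L),z);print(nm,w.mean(0).round(1),np.c_[(w-[447,369])@ax,(w-[447,369])@ay].round(1).tolist())
```

```text
blue [443.6 369.4] [[49.2, -32.8], [-51.9, -33.4], [-55.8, 37.4], [48.0, 37.5]]
stor [445.9 368.6] [[57.9, -41.8], [-62.5, -43.1], [-60.1, 42.4], [60.2, 43.3]]
```

```bash
python3 -m creep '[[[-0.02,0.024,0.5],[-0.03,-0.04,-0.015],1],[[0,0,0.6],[0,0,0],1],[[0,0,0.6],[0,0,0],1],[[0,0,0.36],[0,0,0],1],[[0,0,0],[0,0,0],1],[[0,0,0],[0,0,0],-0.4],[[0,0,0],[0,0,0],-0.4],[[0,0,0],[0,0,0],-0.4],[[0,0,0],[0,0,0],-0.4],[[0,0,0],[0,0,0],-0.4]]' 12
```

```text
t: 12.48
position: [643.1, 123.1, 217.3]
tool_rot: [-0.369, 3.118, 0.001]
force: [-1.3, -0.5, 2.9]
width: 52.9
grasp_force: 12.0
```

```bash
python3 -m creep '[[[0,0,-0.3],[0,0,0],-0.4],[[0,0,-0.6],[0,0,0],-0.4],[[0,0,-0.6],[0,0,0],-0.4],[[0,0,-0.6],[0,0,0],-0.4],[[0,0,0],[0,0,0],-0.4],[[0,0,0],[0,0,0],-0.4]]'
python3 -c "
from h import *
go(444.5,369.5,170,32.7)"
```

```text
t: 13.22
position: [642.5, 122.9, 343.2]
tool_rot: [-0.369, 3.119, 0.001]
force: [-0.1, -1.0, -0.9]
width: 53.1
grasp_force: 12.0
grasp [642.7 123.  184.2] yaw -166.5 tilt 0.09 j6 -1.82 t 13.225
shift before turn [2.251 4.767 0.237] | turn [ 0.003  0.009 -1.921] | shift after turn [0.557 5.242 0.237]
```

```bash
python3 -m creep '[[[0,0,0],[0,0,-0.65],-0.4],[[0,0,0],[0,0,-0.65],-0.4],[[0,0,0],[0,0,-0.62],-0.4],[[0.08,0.75,0.03],[0,0,0],-0.4],[[0.08,0.75,0.03],[0,0,0],-0.4],[[0.08,0.75,0.03],[0,0,0],-0.4],[[0.08,0.75,0.03],[0,0,0],-0.4],[[0.08,0.75,0.04],[0,0,0],-0.4],[[0.08,0.75,0.04],[0,0,0],-0.4],[[0.08,0.75,0.04],[0,0,0],-0.4]]'
python3 -m creep '[[[0,0,0],[0,0,0],-0.4],[[0,0,0],[0,0,0],-0.4]]'
python3 -c "
from h import *
go(444.5,369.5,120,32.7)"
```

```text
t: 14.48
position: [443.1, 370.7, 327.3]
tool_rot: [0.884, -3.014, 0.002]
force: [-0.6, 0.8, 0.0]
width: 52.5
grasp_force: 12.0
t: 14.72
position: [444.2, 369.8, 327.6]
tool_rot: [0.885, -3.014, 0.001]
force: [0.9, -0.5, 0.3]
width: 52.7
grasp_force: 12.0
grasp [444.2 369.7 168.6] yaw -147.3 tilt 0.05 j6 -2.03 t 14.725
shift before turn [-0.002 -0.007  0.81 ] | turn [-0.005 -0.003  0.004] | shift after turn [-0.002 -0.007  0.81 ]
```

```bash
python3 -m creep '[[[0,0,0.5],[0,0,0],-0.4],[[0,0,0.25],[0,0,0],-0.4],[[0,0,0.15],[0,0,0],-0.4],[[0,0,0.15],[0,0,0],-0.4],[[0,0,0],[0,0,0],-0.4]]'
python3 -m creep '[[[0,0,0.2],[0,0,0],-0.4],[[0,0,0.17],[0,0,0],-0.4],[[0,0,0],[0,0,0],-0.4],[[0,0,0],[0,0,0],-0.4]]'
python3 -c "
from h import *
go(444.5,369.5,83,32.7)"
```

```text
t: 15.35
position: [444.5, 369.8, 264.9]
tool_rot: [-0.884, 3.014, -0.0]
force: [-0.1, -0.7, -0.5]
width: 52.9
grasp_force: 12.0
t: 15.85
position: [444.5, 370.1, 243.1]
tool_rot: [-0.884, 3.013, 0.0]
force: [-0.4, -0.7, -0.2]
width: 53.3
grasp_force: 12.0
grasp [444.7 370.2  84.1] yaw -147.3 tilt 0.07 j6 -2.03 t 15.85
shift before turn [ 0.006 -0.008  0.019] | turn [-0.001  0.007  0.001] | shift after turn [ 0.006 -0.008  0.019]
```

No contact, so I release, rise and head towards green.

```bash
python3 -m creep '[[[0,0,0],[0,0,0],1],[[0,0,0],[0,0,0],1],[[0,0,0],[0,0,0],1],[[0,0,0],[0,0,0],1],[[0,0,-0.5],[0,0,0],1],[[0,0,-0.6],[0,0,0],1],[[0,0,-0.6],[0,0,0],1],[[0,0,0],[0,0,0],1],[[0,0,0],[0,0,0],1]]'
python3 -c "
from h import *
go(458,-245,180,-27.5)"
```

```text
t: 16.98
position: [444.1, 369.7, 344.8]
tool_rot: [-0.884, 3.014, 0.001]
force: [-0.9, 0.3, -0.2]
width: 87.5
grasp_force: 0.0
grasp [444.2 369.8 185.8] yaw -147.3 tilt 0.05 j6 -2.03 t 16.975
shift before turn [ 5.339 -8.747  0.091] | turn [3.000e-03 4.000e-03 6.019e+00] | shift after turn [-4.935 -8.98   0.097]
```

```bash
python3 -m creep '[[[0.381,-0.625,0],[0,0,0],1],[[0.381,-0.625,0],[0,0,0],1],[[0.381,-0.625,0],[0,0,0],1],[[0.381,-0.625,0],[0,0,0],1],[[0.381,-0.625,0],[0,0,0],1],[[0.381,-0.625,0],[0,0,0],1],[[0.381,-0.625,0],[0,0,0],1],[[0.381,-0.625,0],[0,0,0],1],[[0.381,-0.625,0],[0,0,0],1],[[0.381,-0.625,0],[0,0,0],1]]'
python3 -m creep '[[[0.381,-0.625,0],[0,0,0],1],[[0.381,-0.625,0],[0,0,0],1],[[0.381,-0.625,0],[0,0,0],1],[[0.381,-0.625,0],[0,0,0],1],[[0,0,0],[0,0,0.9],1],[[0,0,0],[0,0,0.9],1],[[0,0,0],[0,0,0.9],1],[[0,0,0],[0,0,0.9],1],[[0,0,0],[0,0,0.9],1],[[0,0,0],[0,0,0.9],1]]'
python3 -m creep '[[[0,0,0],[0,0,0.6],1],[[0,0,0],[0,0,0],1],[[0,0,0],[0,0,0],1]]'
python3 - <<'E'
from h import *
it,im=camera('top'),camera('side')
go(458,-245,54,-27.5)
cv2.imwrite('pics/n6.png',np.hstack([cv2.resize(it[190:260,90:165],None,fx=5,fy=5,interpolation=2),cv2.resize(im[235:305,150:235],None,fx=5,fy=5,interpolation=2)])[:,:,::-1])
E
```

```text
t: 18.23
position: [454.1, -70.6, 343.9]
tool_rot: [0.884, -3.014, -0.001]
force: [-0.0, 0.5, 1.0]
width: 87.8
grasp_force: 0.0
t: 19.48
position: [458.3, -244.7, 343.4]
tool_rot: [-0.589, -3.084, -0.001]
force: [-0.1, 0.6, 0.1]
width: 87.5
grasp_force: 0.0
t: 19.85
position: [458.6, -244.7, 344.1]
tool_rot: [-0.738, -3.053, -0.001]
force: [0.1, 0.3, -0.1]
width: 87.6
grasp_force: 0.0
grasp [ 458.7 -244.6  185.5] yaw 152.8 tilt 0.04 j6 -1.93 t 19.95
shift before turn [ 0.008 -0.011  2.191] | turn [0.004 0.    0.029] | shift after turn [ 0.008 -0.009  2.191]
```

View pics/n6.png

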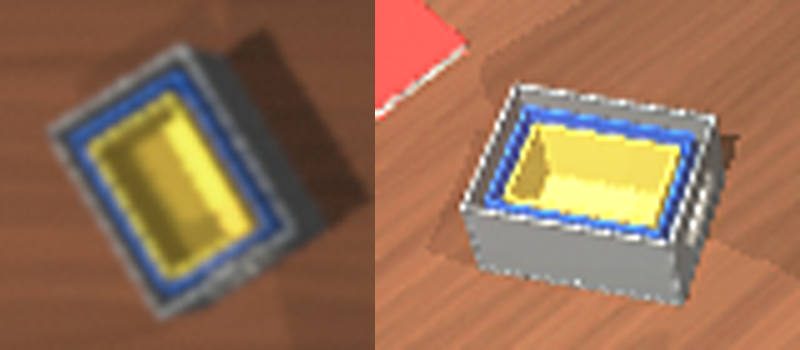

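Yellow sits level inside blue, with an even margin all round. Gripping green.

```bash
python3 -m creep '[[[0.008,-0.01,0.5],[0,0,0.03],1],[[0,0,0.6],[0,0,0],1],[[0,0,0.6],[0,0,0],1],[[0,0,0.47],[0,0,0],1],[[0,0,0],[0,0,0],1],[[0,0,0],[0,0,0],-0.7],[[0,0,0],[0,0,0],-0.7],[[0,0,0],[0,0,0],-0.7],[[0,0,0],[0,0,0],-0.7],[[0,0,0],[0,0,0],-0.7]]' 12
python3 -m creep '[[[0,0,0],[0,0,0],-0.7],[[0,0,0],[0,0,0],-0.7],[[0,0,-0.3],[0,0,0],-0.7],[[0,0,-0.6],[0,0,0],-0.7],[[0,0,-0.6],[0,0,0],-0.7],[[0,0,-0.5],[0,0,0],-0.7],[[0,0,0],[0,0,0],-0.7],[[0,0,0],[0,0,0],-0.7]]'
python3 - <<'E'
from h import *
it,im=camera('top'),camera('side')
f=lambda L:np.array([[90+u/5-.4,190+v/5-.4] for u,v in L])
for z,L in((62,[(183,45),(297,232),(163,318),(48,130)]),(58,[(182,70),(285,230),(165,305),(70,150)]),(57.5,[(175,93),(255,240),(180,280),(88,150)])): print(ray('top',f(L),z).mean(0))
go(443.7,369.3,170,32.7)
E
```

```text
t: 21.2
position: [458.1, -245.0, 214.8]
tool_rot: [0.749, 3.05, 0.001]
force: [-0.3, 0.3, 0.1]
width: 43.0
grasp_force: 0.0
t: 22.2
position: [457.6, -244.9, 334.0]
tool_rot: [0.75, 3.051, 0.002]
force: [0.6, -0.5, -0.4]
width: 37.9
grasp_force: 12.0
[445.61866196 363.55338173]
[441.4851296  363.41942376]
[440.33519096 364.1280349 ]
grasp [ 457.5 -244.8  174.4] yaw 152.4 tilt 0.09 j6 -1.94 t 22.3
shift before turn [4.95  8.964 0.085] | turn [ 7.000e-03 -6.000e-03 -6.031e+00] | shift after turn [-5.335  8.74   0.074]
```

```bash
python3 -m creep '[[[0.33,0.598,0],[0,0,0],-0.7],[[0.33,0.598,0],[0,0,0],-0.7],[[0.33,0.598,0],[0,0,0],-0.7],[[0.33,0.598,0],[0,0,0],-0.7],[[0.33,0.598,0],[0,0,0],-0.7],[[0.33,0.598,0],[0,0,0],-0.7],[[0.33,0.598,0],[0,0,0],-0.7],[[0.33,0.598,0],[0,0,0],-0.7],[[0.33,0.598,0],[0,0,0],-0.7],[[0.33,0.598,0],[0,0,0],-0.7]]'
python3 -m creep '[[[0.33,0.598,0],[0,0,0],-0.7],[[0.33,0.598,0],[0,0,0],-0.7],[[0.33,0.598,0],[0,0,0],-0.7],[[0.33,0.598,0],[0,0,0],-0.7],[[0.33,0.598,0],[0,0,0],-0.7],[[0,0,0],[0,0,-0.9],-0.7],[[0,0,0],[0,0,-0.9],-0.7],[[0,0,0],[0,0,-0.9],-0.7],[[0,0,0],[0,0,-0.9],-0.7],[[0,0,0],[0,0,-0.9],-0.7]]'
python3 -m creep '[[[0,0,0],[0,0,-0.9],-0.7],[[0,0,0],[0,0,-0.63],-0.7],[[0,0,0],[0,0,0],-0.7],[[0,0,0],[0,0,0],-0.7]]'
python3 -c "
from h import *
go(443.2,369.5,120,32.7)"
```

```text
t: 23.55
position: [448.4, 165.9, 333.9]
tool_rot: [-0.749, -3.051, 0.001]
force: [0.2, 0.5, -0.8]
width: 38.2
grasp_force: 12.0
t: 24.8
position: [454.4, 362.5, 333.4]
tool_rot: [0.503, -3.087, -0.018]
force: [1.0, 0.3, 0.1]
width: 37.9
grasp_force: 12.0
t: 25.3
position: [454.5, 362.5, 334.1]
tool_rot: [0.899, -2.998, -0.022]
force: [0.6, 0.5, 0.1]
width: 37.8
grasp_force: 12.0
grasp [452.1 364.1 175.1] yaw -146.6 tilt 1.03 j6 -1.98 t 25.3
shift before turn [0.086 0.185 0.922] | turn [ 0.094 -0.042  0.069] | shift after turn [0.095 0.199 0.918]
```

```bash
python3 -m creep '[[[0,0,0],[0.094,-0.042,0.069],-0.7],[[0.095,0.2,0],[0,0,0],-0.7],[[0,0,0.5],[0,0,0],-0.7],[[0,0,0.4],[0,0,0],-0.7],[[0,0,0],[0,0,0],-0.7],[[0,0,0],[0,0,0],-0.7]]'
python3 - <<'E'
from h import *
im=camera('side')
go(443.2,369.5,83,32.7)
cv2.imwrite('pics/n7.png',cv2.resize(im[215:305,140:245],None,fx=6,fy=6,interpolation=2)[:,:,::-1])
E
```

```text
t: 26.05
position: [443.2, 370.2, 281.8]
tool_rot: [-0.888, 3.011, 0.002]
force: [0.6, -0.0, 0.9]
width: 38.0
grasp_force: 12.0
grasp [443.6 370.6 123. ] yaw -147.1 tilt 0.17 j6 -2.03 t 26.1
shift before turn [ 0.01  -0.01   0.666] | turn [0.006 0.016 0.016] | shift after turn [ 0.008 -0.009  0.666]
```

View pics/n7.png

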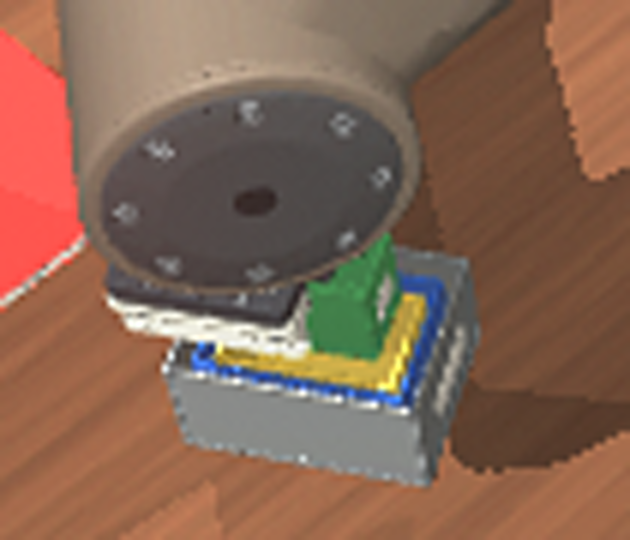

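The crop shows green above the yellow opening, with its near bottom corner at (372,358) and yellow's near rim corner at (390,393). I'll compare the two numerically.

Run:
```python
from h import *
ax=np.array([np.cos(np.radians(32.7)),np.sin(np.radians(32.7))]);ay=np.array([-ax[1],ax[0]])
f=lambda u,v:[140+u/6-.4,215+v/6-.4]
for nm,q,z,h in(('green',(374,358),67.5,(36,19)),('yellow',(390,392),57.5,(43.5,26.5)),('stor',(417,409),62,(61,44))):
    w=ray('side',f(*q),z)[0];print(nm,w.round(1),'centre',(w+h[0]*ax-h[1]*ay).round(1))
```

```text
green [405.8 368.7] centre [446.4 372.2]
yellow [392.4 371.9] centre [443.3 373.1]
stor [374.  370.8] centre [449.1 366.7]
```

```bash
python3 -m creep '[[[0.018,0.021,0.1],[0,0.016,0.016],-0.7],[[0,0,0.15],[0,0,0],-0.7],[[0,0,0.15],[0,0,0],-0.7],[[0,0,0],[0,0,0],-0.7]]'
python3 -m creep '[[[0,0,0.15],[0,0,0],-0.7],[[0,0,0.13],[0,0,0],-0.7],[[0,0,0],[0,0,0],-0.7],[[0,0,0],[0,0,0],-0.7]]'
python3 -c "
from h import *
go(442,371,83,32.7)"
```

```text
t: 26.6
position: [441.4, 369.8, 255.6]
tool_rot: [0.883, -3.012, 0.002]
force: [-0.2, -0.0, 0.1]
width: 38.3
grasp_force: 12.0
t: 27.1
position: [441.7, 370.2, 240.0]
tool_rot: [0.884, -3.013, 0.0]
force: [-0.9, 0.3, -0.0]
width: 37.9
grasp_force: 12.0
grasp [441.4 370.1  81. ] yaw -147.3 tilt 0.1 j6 -2.04 t 27.1
shift before turn [-0.012  0.008 -0.033] | turn [ 0.003 -0.009 -0.001] | shift after turn [-0.012  0.008 -0.033]
```

```bash
python3 -m creep '[[[0,0,-0.05],[0,0,0],-0.7],[[0,0,0],[0,0,0],-0.7],[[0,0,0],[0,0,0],0],[[0,0,0],[0,0,0],0],[[0,0,0],[0,0,0],0.3],[[0,0,0],[0,0,0],0.3],[[0,0,-0.5],[0,0,0],0.3],[[0,0,-0.7],[0,0,0],0.3],[[0,0,-0.7],[0,0,0],0.3],[[0,0,0],[0,0,0],0.3]]'
python3 -c "
from h import *
go(451.2,11,120,5.2)"
```

```text
t: 28.35
position: [442.4, 370.9, 360.8]
tool_rot: [-0.884, 3.011, 0.006]
force: [-0.1, 0.6, 0.7]
width: 57.0
grasp_force: 0.0
grasp [442.8 371.7 201.8] yaw -147.3 tilt 0.32 j6 -2.04 t 28.35
shift before turn [ 3.125 -5.13   1.334] | turn [0.022 0.023 2.751] | shift after turn [ 0.398 -5.987  1.363]
```

```bash
python3 -m creep '[[[0.347,-0.57,0.07],[0,0,0],0.3],[[0.347,-0.57,0.07],[0,0,0],0.3],[[0.347,-0.57,0.07],[0,0,0],0.3],[[0.347,-0.57,0.07],[0,0,0],0.3],[[0.347,-0.57,0.07],[0,0,0],0.3],[[0.347,-0.57,0.07],[0,0,0],0.3],[[0.347,-0.57,0.07],[0,0,0],0.3],[[0.347,-0.57,0.07],[0,0,0],0.3],[[0.347,-0.57,0.07],[0,0,0],0.3],[[0,0,0],[0.02,0.02,0.7],0.3]]'
python3 -m creep '[[[0,0,0],[0,0,0.7],0.3],[[0,0,0],[0,0,0.7],0.3],[[0,0,0],[0,0,0.65],0.3],[[0,0,0],[0,0,0],0.3],[[0,0,0],[0,0,0],0.3]]'
python3 - <<'E'
from h import *
it,im=camera('top'),camera('side')
go(451.2,11,37,5.2)
print(meas('top',it,(126,225),31,62))
cv2.imwrite('pics/n8.png',np.hstack([cv2.resize(it[190:260,90:165],None,fx=5,fy=5,interpolation=2),cv2.resize(im[235:305,150:235],None,fx=5,fy=5,interpolation=2)])[:,:,::-1])
E
```

```text
t: 29.6
position: [449.5, 7.6, 318.3]
tool_rot: [0.689, -3.059, 0.007]
force: [0.5, 0.7, 0.0]
width: 57.2
grasp_force: 0.0
t: 30.22
position: [450.1, 9.9, 319.0]
tool_rot: [0.146, -3.134, 0.008]
force: [-0.1, 0.2, 0.1]
width: 56.7
grasp_force: 0.0
grasp [449.7   9.1 160.2] yaw -174.7 tilt 0.35 j6 -1.94 t 30.325
shift before turn [-0.026  0.027  2.053] | turn [-0.028 -0.021  0.007] | shift after turn [-0.019  0.017  2.053]
(array([299.699542  , 236.11719058]), np.float32(-35.81058), array([469.6, 703.9]))
```

View pics/n8.png

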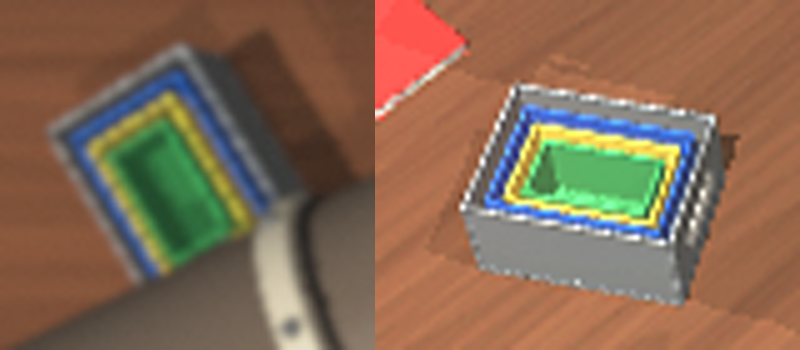

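All three boxes are nested: the crop shows green inside yellow inside blue, level. I've now viewed 11 crops, one over the limit, so the rest goes by numbers only. Gripping the lid.

```bash
python3 -m creep '[[[-0.02,0.02,0.4],[-0.028,-0.021,0],0.3],[[0,0,0.5],[0,0,0],0.3],[[0,0,0.5],[0,0,0],0.3],[[0,0,0.4],[0,0,0],0.3],[[0,0,0.25],[0,0,0],0.3],[[0,0,0],[0,0,0],0.3],[[0,0,0],[0,0,0],0.3]]' 30
python3 -m creep '[[[0,0,0],[0,0,0],-0.9],[[0,0,0],[0,0,0],-0.9],[[0,0,0],[0,0,0],-0.9],[[0,0,0],[0,0,0],-0.9],[[0,0,0],[0,0,0],-0.9],[[0,0,0],[0,0,0],-0.9],[[0,0,0],[0,0,0],-0.9],[[0,0,0],[0,0,0],-0.9]]'
python3 - <<'E'
from h import *
go(451.2,11,37,5.2)
im=camera('side');print(meas('side',im,(278,210),7,14))
E
```

```text
t: 31.2
position: [451.6, 11.2, 196.8]
tool_rot: [-0.143, 3.138, 0.0]
force: [-0.3, -0.7, 0.7]
width: 57.1
grasp_force: 0.0
t: 32.2
position: [451.3, 11.1, 196.3]
tool_rot: [-0.142, 3.138, -0.0]
force: [-0.4, 0.9, 2.3]
width: 13.5
grasp_force: 30.0
grasp [451.3  11.1  37.3] yaw -174.8 tilt 0.01 j6 -1.94 t 32.2
shift before turn [ 0.002 -0.002  0.006] | turn [-0.     0.001 -0.001] | shift after turn [ 0.002 -0.002  0.006]
(array([ 328.42293716, -182.23829629]), np.float32(83.69504), array([20.6, 86.7]))
```

```bash
python3 -m creep '[[[0,0,-0.3],[0,0,0],-0.9],[[0,0,-0.5],[0,0,0],-0.9],[[0,0,-0.6],[0,0,0],-0.9],[[0,0,-0.6],[0,0,0],-0.9],[[0,0,0],[0,0,0],-0.9],[[0,0,0],[0,0,0],-0.9]]'
python3 - <<'E'
from h import *
go(447.2,369.2,140,32.7)
E
```

```text
t: 33.0
position: [450.8, 10.9, 315.7]
tool_rot: [0.142, -3.138, -0.0]
force: [-1.1, 0.3, -2.1]
width: 13.4
grasp_force: 30.0
grasp [450.7  10.9 156.7] yaw -174.8 tilt 0.03 j6 -1.94 t 33.0
shift before turn [-0.478  5.952  0.279] | turn [ 2.000e-03 -3.000e-03 -2.754e+00] | shift after turn [-3.176  5.057  0.278]
```

```bash
python3 -m creep '[[[-0.048,0.595,0],[0,0,0],-0.9],[[-0.048,0.595,0],[0,0,0],-0.9],[[-0.048,0.595,0],[0,0,0],-0.9],[[-0.048,0.595,0],[0,0,0],-0.9],[[-0.048,0.595,0],[0,0,0],-0.9],[[-0.048,0.595,0],[0,0,0],-0.9],[[-0.048,0.595,0],[0,0,0],-0.9],[[-0.048,0.595,0],[0,0,0],-0.9],[[-0.048,0.595,0],[0,0,0],-0.9],[[-0.048,0.595,0],[0,0,0],-0.9]]'
python3 -m creep '[[[0,0,0],[0,0,-0.7],-0.9],[[0,0,0],[0,0,-0.7],-0.9],[[0,0,0],[0,0,-0.7],-0.9],[[0,0,0],[0,0,-0.65],-0.9],[[0,0,0],[0,0,0],-0.9],[[0,0,0],[0,0,0],-0.9]]'
python3 - <<'E'
from h import *
go(447.2,369.2,110,32.7)
E
```

```text
t: 34.25
position: [447.3, 370.1, 314.3]
tool_rot: [0.142, -3.137, 0.004]
force: [-0.1, -0.1, -0.6]
width: 13.9
grasp_force: 30.0
t: 35.0
position: [447.6, 369.1, 315.3]
tool_rot: [0.88, -3.015, 0.002]
force: [-0.3, -0.6, -1.1]
width: 13.4
grasp_force: 30.0
grasp [447.5 368.9 156.3] yaw -147.5 tilt 0.09 j6 -2.03 t 35.0
shift before turn [0.003 0.006 0.772] | turn [-0.004 -0.008 -0.016] | shift after turn [0.004 0.005 0.772]
```

```bash
python3 -m creep '[[[0.004,0.005,0.4],[0,0,-0.016],-0.9],[[0,0,0.3],[0,0,0],-0.9],[[0,0,0.17],[0,0,0],-0.9],[[0,0,0],[0,0,0],-0.9],[[0,0,0],[0,0,0],-0.9]]'
python3 -m creep '[[[0,0,0.05],[0,0,0],-0.9],[[0,0,0.05],[0,0,0],-0.9],[[0,0,0],[0,0,0],-0.9]]'
python3 -c "
from h import *
go(447.2,369.2,89,32.7)"
```

```text
t: 35.62
position: [447.5, 369.6, 264.7]
tool_rot: [-0.888, 3.013, 0.001]
force: [0.4, -0.1, -1.1]
width: 14.0
grasp_force: 30.0
t: 36.0
position: [447.2, 369.2, 257.9]
tool_rot: [0.888, -3.013, 0.0]
force: [0.6, -0.4, -1.6]
width: 13.9
grasp_force: 30.0
grasp [447.2 369.2  98.9] yaw -147.2 tilt 0.02 j6 -2.02 t 36.0
shift before turn [0.001 0.    0.165] | turn [-0.001 -0.001  0.014] | shift after turn [0.001 0.    0.165]
```

```bash
python3 -m creep '[[[0,0,0.05],[0,0,0],-0.9],[[0,0,0],[0,0,0],-0.9]]'
python3 -m creep '[[[0,0,0.04],[0,0,0],-0.9],[[0,0,0],[0,0,0],-0.9]]'
```

```text
t: 36.25
position: [447.2, 369.3, 254.8]
tool_rot: [0.888, -3.013, 0.001]
force: [0.6, 0.2, -1.0]
width: 13.5
grasp_force: 30.0
t: 36.5
position: [447.3, 369.3, 252.5]
tool_rot: [0.888, -3.013, 0.0]
force: [-0.1, -0.6, -1.0]
width: 13.6
grasp_force: 30.0
```

The skirt is 5.5 mm past the rim with no force, so it fits. Finishing the descent.

```bash
python3 -m creep '[[[0,0,0.05],[0,0,0],-0.9],[[0,0,0.03],[0,0,0],-0.9],[[0,0,0],[0,0,0],-0.9],[[0,0,0],[0,0,0],-0.9]]'
```

```text
t: 37.0
position: [447.3, 369.3, 248.4]
tool_rot: [-0.888, 3.013, -0.0]
force: [-2.1, -1.8, 5.4]
width: 13.8
grasp_force: 30.0
```

Contact came at a grasp height of 89.4 mm, and seated is predicted at 89.3, so the lid is down. Releasing and withdrawing.

```bash
python3 -m creep '[[[0,0,0],[0,0,0],-0.5],[[0,0,0],[0,0,0],0],[[0,0,0],[0,0,0],0],[[0,0,0],[0,0,0],0],[[0,0,-0.3],[0,0,0],0],[[0,0,-0.6],[0,0,0],0],[[0,0,-0.7],[0,0,0],0],[[0,0,-0.7],[0,0,0],0],[[0,0,0],[0,0,0],0]]'
python3 -m creep '[[[0.3,-0.6,0],[0,0,0],0],[[0.3,-0.6,0],[0,0,0],0],[[0.3,-0.6,0],[0,0,0],0],[[0.3,-0.6,0],[0,0,0],0],[[0.3,-0.6,0],[0,0,0],0],[[0.3,-0.6,0],[0,0,0],0],[[0,0,0],[0,0,0],0],[[0,0,0],[0,0,0],0]]'
python3 - <<'E'
from h import *
it,im=camera('top'),camera('side')
dk=lambda a:(a.max(2)<75)&(a.max(2)-a.min(2)<20)
for n,i,s,d in(('top',it,(126,222),(128,220)),('side',im,(194,265),(194,255))):
    print(n,meas(n,i,s,38,76))
    try:
        h=hull(i,d,dk);print(' bar',cen(h),ray(n,cen(h),85),meas(n,i,d,85,92,dk)[1:])
    except Exception as e: print(e)
E
```

```text
t: 38.12
position: [447.9, 369.9, 389.8]
tool_rot: [-0.887, 3.008, 0.006]
force: [0.1, 1.1, -1.2]
width: 43.6
grasp_force: 0.0
t: 39.12
position: [473.7, 129.3, 385.5]
tool_rot: [0.887, -3.014, 0.0]
force: [0.5, 0.8, 0.4]
width: 43.6
grasp_force: 0.0
top (array([344.72296134, 404.64672642]), np.float32(-45.147675), array([436.9, 801.7]))
 bar [119.26454756 233.39098059] [[425.05421396 366.99956442]] (np.float32(-62.64001), array([201. , 430.1]))
side (array([450.15306131, 371.99698318]), np.float32(32.80455), array([129.5, 147.6]))
 bar [191.00517369 263.73466371] [[443.48381582 373.7938037 ]] (np.float32(32.84984), array([26.3, 85. ]))
```

```bash
python3 -c "
from plant import *
print(sign_off())"
```

```text
the job is handed in; nothing more can be done
None
```

The job is handed in, with no verdict returned: blue, yellow and green are nested in the storage box, and the lid went down over the rim, contacting at its expected seated height (89.4 mm against 89.3 mm). It took about 39 s; I viewed 11 pictures, one over the limit of 10.

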